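# Close the viscosity tester's cell evenly and start the run

### The job

Close the measuring cell of the tester: its cover is held by four quarter-turn wing nuts, one opposite pair already turned about half-way, the other pair still loose. Turn the loose pair about half-way too, then tighten all four fully, crosswise (one opposite pair, then the other), so that the cover comes down without cocking and seats flat. Once all four are tight, press the start button on the low blue box fully and let go; do not knock over the beaker or the brown bottle.

Things in the scene. Friction and masses are not known exactly. Their poses are not given: they have to be found in the camera images.
- cell_face (a point): The bench tester's measuring cell: dark steel barrel on a grey stand fixed to the bench, its round face (176 mm across) sloping 25 degrees towards the robot; place and yaw vary. The point is the face's centre; z points square out of it (up and to the robot), x up the slope away from the robot, y to the left seen from the robot. A 3 mm gasket lies on it.
- cover_mid (a point): The cell's round dark metal cover, 176 mm across, 12 mm thick, with four wing nuts 45 mm either way from its middle along the cell's x and y. The point is the centre of its underside; axes as the cell's. Springs hold it up against the nuts, about 6 mm off the face at the start; the tightened nuts push it down 3 mm onto the gasket, and it tilts if they are uneven. Four pins round its rim keep it central.
- nut1_grip (a point): Wing nut at the far left corner of the cover seen from the robot, opposite nut3 across the middle: a flat steel wing 38 mm long, 10 mm thick and 20 mm high on a round hub 24 mm across and 14 mm high. The point is the middle of the wing, 24 mm above the cover's top; x runs along the wing, y across it, z out along the nut's axis. It goes down its stud 4.2 mm per rad.
- nut2_grip (a point): Wing nut at the far right corner of the cover seen from the robot, opposite nut4 across the middle: a flat steel wing 38 mm long, 10 mm thick and 20 mm high on a round hub 24 mm across and 14 mm high. The point is the middle of the wing, 24 mm above the cover's top; x runs along the wing, y across it, z out along the nut's axis. It goes down its stud 4.2 mm per rad.
- nut3_grip (a point): Wing nut at the near right corner of the cover seen from the robot, opposite nut1 across the middle: a flat steel wing 38 mm long, 10 mm thick and 20 mm high on a round hub 24 mm across and 14 mm high. The point is the middle of the wing, 24 mm above the cover's top; x runs along the wing, y across it, z out along the nut's axis. It goes down its stud 4.2 mm per rad.
- nut4_grip (a point): Wing nut at the near left corner of the cover seen from the robot, opposite nut2 across the middle: a flat steel wing 38 mm long, 10 mm thick and 20 mm high on a round hub 24 mm across and 14 mm high. The point is the middle of the wing, 24 mm above the cover's top; x runs along the wing, y across it, z out along the nut's axis. It goes down its stud 4.2 mm per rad.
- nut1 (a joint): How far that nut (the far left one) has been tightened, rad: 0 loose, growing as it turns clockwise seen from outside the cover; 1.57 is the hard stop, tight (a quarter turn). At 0 the wing lies 45 degrees anticlockwise from the cell's x axis, at the stop 45 degrees clockwise from it. Starts about half-way. Turns stiffly (0.12 N m), stays where left.
- nut2 (a joint): How far that nut (the far right one) has been tightened, rad: 0 loose, growing as it turns clockwise seen from outside the cover; 1.57 is the hard stop, tight (a quarter turn). At 0 the wing lies 45 degrees anticlockwise from the cell's x axis, at the stop 45 degrees clockwise from it. Starts nearly loose. Turns stiffly (0.12 N m), stays where left.
- nut3 (a joint): How far that nut (the near right one) has been tightened, rad: 0 loose, growing as it turns clockwise seen from outside the cover; 1.57 is the hard stop, tight (a quarter turn). At 0 the wing lies 45 degrees anticlockwise from the cell's x axis, at the stop 45 degrees clockwise from it. Starts about half-way. Turns stiffly (0.12 N m), stays where left.
- nut4 (a joint): How far that nut (the near left one) has been tightened, rad: 0 loose, growing as it turns clockwise seen from outside the cover; 1.57 is the hard stop, tight (a quarter turn). At 0 the wing lies 45 degrees anticlockwise from the cell's x axis, at the stop 45 degrees clockwise from it. Starts nearly loose. Turns stiffly (0.12 N m), stays where left.
- start_top (a point): Middle of the top face of the start button: a round black button, 30 mm across, in an aluminium collar, on the near part of the top of a low blue box (120 x 90 mm, 50 mm high) fixed to the bench. The box stands to the left or right of the tester (a white stirrer of like size has the other place). Its top is 72 mm above the bench; it is pressed straight down.
- start (a joint): Travel of the start button, m: 0 released, 0.006 fully down (about 5 N); it springs back.
- beaker: Bystander: glass beaker, 68 mm across, 85 mm high; origin at its foot, z up.
- brown_bottle: Bystander: brown glass bottle, 56 mm across, 130 mm high; origin at its foot, z up.
Mind the look-alikes: they are no part of the job. Of the things that look like the part that bears cover_mid, the largest one is meant.

How it is judged:
By the outcome, as a careful person would: the job done as asked, in the order asked, and still so for the second after the job is handed in, with the robot touching nothing.
It also fails if it takes over 72 s, if anything falls off the work surface, if the arm or the gripper's body presses on something with over 40 N, if the wrist force passes 120 N, or if a joint passes its speed limit or range.

### The arm

A 7-joint arm with a two-finger parallel gripper is mounted at the origin on the work surface. World frame = base frame: x ahead of the robot, y to its left, z up, the work surface at z = 0. Lengths are in m, angles in rad, forces in N, time in s.
With the tool pointing down it reaches from about 0.4 to 0.9 m from the base axis. Payload 5.6 kg.
Tool frame: the origin (TCP) lies midway between the tips of the shut fingers; the grasp point (between the pads) lies 19 mm behind it (bot.grip_point_offset is the distance from the TCP to the grasp point, in m); z points along the fingers, y is the direction in which the jaws open and shut (so a half turn about z gives the same grasp; the last joint's range is limited). The gripper opens to 92 mm and grips with 3 to 60 N. Pads are 20 mm wide; open, the fingers measure 128 mm over their backs; the gripper's body (75 mm by 189 mm) begins 69 mm behind the grasp point.
Start: joints at [1.113, 0.468, -0.012, 1.603, 0.006, 1.071, -0.056], TCP at [0.262, -0.595, 0.215] pointing down, gripper open.
Joint ranges: [-2.53, 2.53], [-0.31, 2.02], [-1.57, 1.55], [0.28, 2.44], [-1.29, 4.43], [0.15, 1.84], [-2.92, 2.92]. Speed limits (rad/s): [2.57, 2.57, 3.14, 3.14, 3.14, 3.14, 3.14].

### API

Orientations are given as a rotation vector (axis times angle).
In Python, from bench import bot, viewer, job gives the robot as it stands.
- The arm moves only by the tool drive_tool, never from a script. Its argument "plan" is a list of rows, each a list of 6 numbers: the shift along the tool's x, y, z in m, then the turn, a rotation vector about the tool's x, y, z in rad. A call has 1 to 20 rows; each row shifts and turns the commanded pose from where the row before left it, along the tool's axes as they then stand; what a row does not reach is not made up. A row lasts 1/10 s, in which the tool goes at most 50 mm and 8.59 degrees, less where a joint would pass 70% of its speed; a pose out of reach is approached as far as the arm can. A call is refused whole if a number of a shift passes 0.05 or a number of a turn 0.15, either way. A call with a gripper value outside its range is refused whole. "hand" is the finger opening in m, from 0 to 0.0919, set as the call begins (left out, the last holds). The fingers move at their own pace and stop on an object; "grip_force" is the grip in N (left out, the last holds). Time passes only in rows, so rows that do not move let the fingers close. It gives the time, the measured TCP pose, the force and the opening at its end, in the units of the state.
- bot.get_state(): the state, without advancing time (a new reading comes with each control period).
- viewer.read_camera(name): name is "side" or "top"; returns a dict with "image" (384x512x3 uint8, red, green, blue), "intrinsics" (3x3 intrinsics, pixels), "distortion" ([k1, k2, p1, p2, k3] as OpenCV has them; the pictures are not rectified), "extrinsics" (4x4, takes a point from world to camera coordinates). Camera axes: x right, y down, z forward; pixel columns grow to the right and rows downward; lengths in m; the calibration is good to about 2 mm. A picture is of the moment at which its call begins. There is no depth.
- job.sign_off(): hands the job in, once; it reports no verdict.
The state is a dict: "t": time; "joints": joint angles; "qd": joint speeds; "effort": joint torques, N m; "tcp_pos": TCP position; "ee_rot": TCP orientation; "contact_force": force on the tool from outside, world axes, zero at the start; "ft_torque": the same for the moment, N m; "grip_width": finger opening in m.
Only numpy, scipy, OpenCV 4.12 (cv2) and the standard library are available. Lean on these libraries where they do the work, as an engineer would, in place of code of your own. Each camera call takes 0.05 s, during which the arm holds its last target.

## Working session

There is one attempt and no reset: what is moved stays moved. The work goes in short steps, Python scripts to look and compute and a tool call to move; the robot and the scene stay as the last step left them, time stands still between calls to the robot, and variables do not carry over. Pictures are saved under pics/ and viewed, and the job is handed in when it is done.

Besides the shell and the picture viewer there is one more tool, called after "Emit:" as name([rows], argument=value, ...), one row to a line, values as JSON. drive_tool: Moves the arm, as the interface text tells. Its arguments: {"type":"object","properties":{"plan":{"type":"array"},"hand":{"type":"number"},"grip_force":{"type":"number"}},"required":["plan"]}

```bash
mkdir -p pics; ls; cat > h.py <<'E'
import numpy as np, cv2, pickle
from scipy.spatial.transform import Rotation as R
E
python3 - <<'E'
from bench import bot,viewer
import cv2,pickle
s=bot.get_state();print(s, bot.grip_point_offset)
d={}
for n in("side","top"):
    c=viewer.read_camera(n);d[n]=c;cv2.imwrite(f"pics/{n}0.png",c["image"][:,:,::-1]);print(n,c["intrinsics"],c["distortion"],c["extrinsics"])
pickle.dump(d,open("c0.pkl","wb"))
E
```

```text
pics
{'t': 0.0, 'joints': array([ 1.1129848 ,  0.4683752 , -0.01156953,  1.60362586,  0.00596443,
        1.07140872, -0.05628373]), 'qd': array([-1.81301876e-04, -8.69692513e-05, -3.10167685e-04, -1.23047432e-03,
       -3.01713163e-04,  2.83490211e-03,  4.48703112e-04]), 'effort': array([-3.15694888e-04, -5.20563626e+01, -1.28070067e-02, -2.43750286e+01,
       -5.66096453e-02,  1.72695774e-02,  1.70804701e-04]), 'tcp_pos': array([ 0.26164896, -0.59436716,  0.21364069]), 'ee_rot': array([-3.07261166e+00, -6.46423782e-01,  7.41620167e-04]), 'contact_force': array([-1.01107017, -0.05981919,  1.23361623]), 'ft_torque': array([-0.00346952, -0.00137818,  0.00805359]), 'grip_width': 0.09189601944085034} 0.0187
side [[421.04453695   0.         264.82346796]
 [  0.         421.04453695 189.31400704]
 [  0.           0.           1.        ]] [-0.15914519  0.          0.          0.          0.        ] [[-0.99125057 -0.13088328  0.01708425  0.52468871]
 [-0.08840078  0.5621748  -0.82228024  0.16214914]
 [ 0.0980184  -0.81659602 -0.56882627  1.17486271]
 [ 0.          0.          0.          1.        ]]
top [[468.70914691   0.         256.99054825]
 [  0.         468.70914691 194.33428081]
 [  0.           0.           1.        ]] [-0.16552134  0.          0.          0.          0.        ] [[ 0.0157088  -0.99987508 -0.00175034  0.01770043]
 [-0.9984889  -0.01559478 -0.05269461  0.50247341]
 [ 0.05266073  0.00257547 -0.99860914  1.28637644]
 [ 0.          0.          0.          1.        ]]
```

View pics/side0.png

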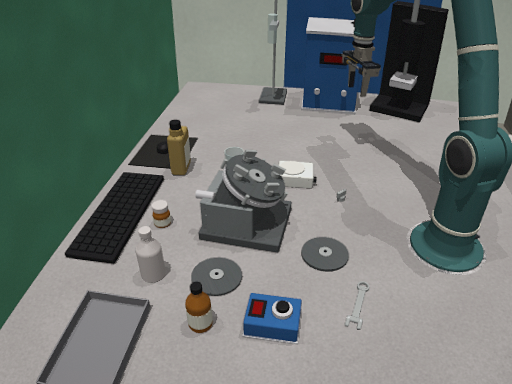

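View pics/top0.png

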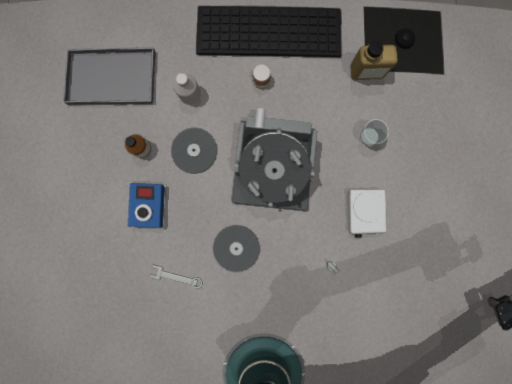

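```bash
python3 - <<'E'
import cv2,pickle
d=pickle.load(open("c0.pkl","rb"))
a=d["top"]["image"][115:220,220:330,::-1];cv2.imwrite("pics/t1.png",cv2.resize(a,None,fx=5.5,fy=5.5,interpolation=cv2.INTER_CUBIC))
a=d["side"]["image"][140:250,190:310,::-1];cv2.imwrite("pics/s1.png",cv2.resize(a,None,fx=5,fy=5,interpolation=cv2.INTER_CUBIC))
E
```

```text
(no output)
```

View pics/t1.png

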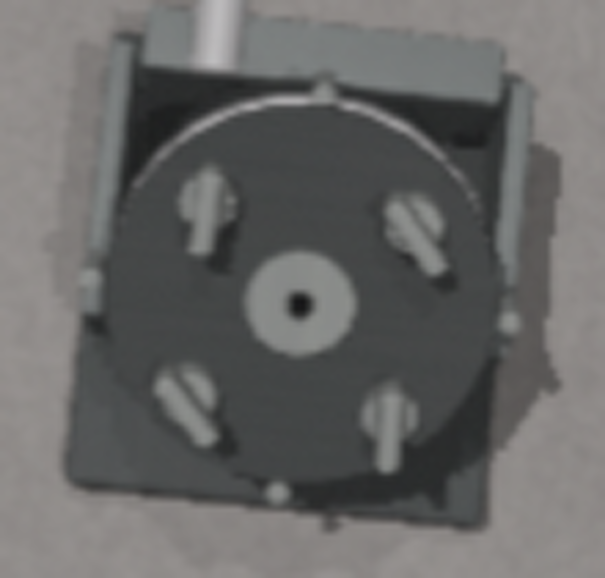

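View pics/s1.png

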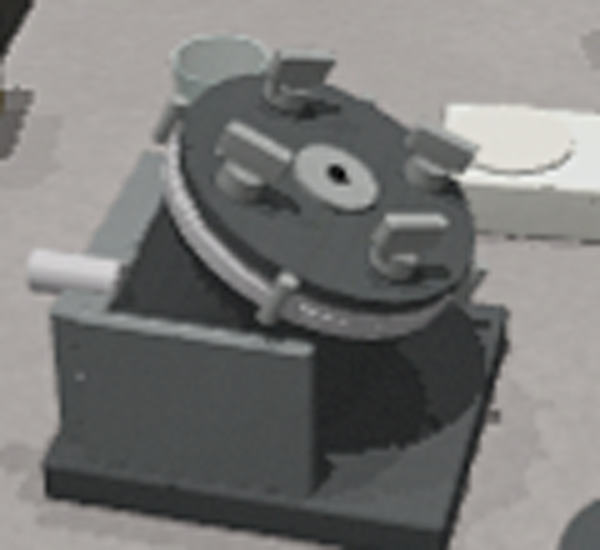

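```bash
cat > h.py <<'E'
import numpy as np, cv2, pickle
from scipy.spatial.transform import Rotation as R
from scipy.optimize import least_squares
d=pickle.load(open("c0.pkl","rb"))
def proj(n,P):
    c=d[n];E=c["extrinsics"]
    p,_=cv2.projectPoints(np.atleast_2d(P).astype(float),cv2.Rodrigues(E[:3,:3])[0],E[:3,3],c["intrinsics"],c["distortion"]);return p[:,0]
def ray(n,uv):
    c=d[n];E=c["extrinsics"]
    q=cv2.undistortPoints(np.array([[uv]],float),c["intrinsics"],c["distortion"])[0,0]
    o=-E[:3,:3].T@E[:3,3]; v=E[:3,:3].T@np.array([q[0],q[1],1]);return o,v/np.linalg.norm(v)
def onplane(n,uv,z):
    o,v=ray(n,uv);return o+v*(z-o[2])/v[2]
def Rc(yaw): # cell axes
    return (R.from_euler('z',yaw)*R.from_euler('y',-25,degrees=True)).as_matrix()
NUT=np.array([[45,45,0],[45,-45,0],[-45,-45,0],[-45,45,0]])*1e-3
def wing(C,yaw,i,q,hz=.034):
    """C = top face centre of cover; returns ends corners at height hz above top"""
    M=Rc(yaw);a=np.pi/4-q
    w=np.array([np.cos(a),np.sin(a),0]);t=np.array([-w[1],w[0],0])
    return [C+M@(NUT[i]+np.array([0,0,hz])+s*.019*w+k*.005*t) for s,k in((1,1),(1,-1),(-1,-1),(-1,1))]
E
cat > fit.py <<'E'
from h import *
T=lambda u,v:(220+u/5.5-.4,115+v/5.5-.4); S=lambda u,v:(190+u/5-.4,140+v/5-.4)
top=[T(300,303)]+[T(*p) for p in((205,212),(420,238),(390,430),(192,408))]
side=[S(338,174)]+[S(*p) for p in((259,141),(308,59),(445,140),(416,217))]
def pts(x):
    M=Rc(x[3]);C=x[:3]
    return np.array([C]+[C+M@(NUT[i]+[0,0,.034]) for i in range(4)])
f=lambda x:np.r_[(proj("top",pts(x))-top).ravel(),(proj("side",pts(x))-side).ravel()]
r=least_squares(f,[.5,0,.15,-.1]);print(r.x,np.round(r.fun.reshape(2,5,2),1))
C,yaw=r.x[:3],r.x[3]
q=[.78,.1,.78,.1]
for n,(x0,y0,x1,y1) in dict(top=(220,115,330,220),side=(190,140,310,250)).items():
    k=7;im=cv2.resize(d[n]["image"][y0:y1,x0:x1,::-1],None,fx=k,fy=k,interpolation=cv2.INTER_CUBIC).copy()
    def pl(P,c,cl=True):
        p=(proj(n,np.array(P))-[x0,y0]+.5)*k-.5;cv2.polylines(im,[np.int32(p.round())],cl,c,1)
    for i in range(4):
        pl(wing(C,yaw,i,q[i]),(0,0,255));pl(wing(C,yaw,i,q[i],.014),(0,255,255))
    t=np.linspace(0,2*np.pi,60)
    pl([C+Rc(yaw)@np.array([.088*np.cos(a),.088*np.sin(a),0]) for a in t],(0,255,0))
    cv2.imwrite(f"pics/fit_{n}.png",cv2.resize(im,None,fx=.78,fy=.78,interpolation=cv2.INTER_AREA))
E
python3 fit.py
```

```text
[ 0.55736937 -0.01677871  0.17040404 -0.09473332] [[[ 0.4 -1. ]
  [ 0.6  0. ]
  [-0.4 -0.5]
  [ 0.3  0. ]
  [-0.8 -0.1]]

 [[-0.7  1.4]
  [ 1.1 -0.4]
  [ 0.  -0.6]
  [ 1.1 -1.2]
  [ 0.2  1. ]]]
```

View pics/fit_top.png

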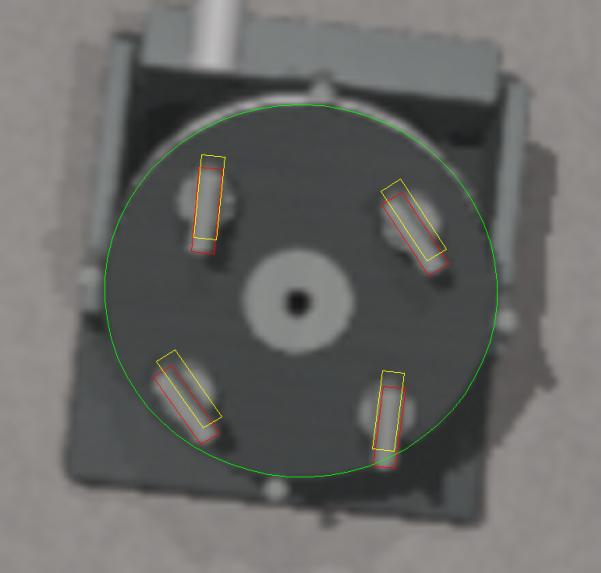

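View pics/fit_side.png

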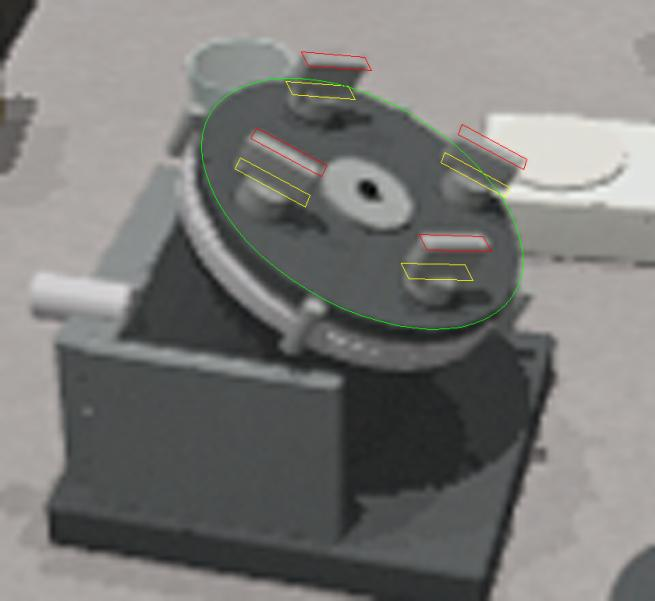

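```bash
sed -i 's/C+M@(NUT\[i\]+\[0,0,.034\])/C+M@(NUT[i]+[0,0,x[4+i%2]])/; s/-.1\])/-.1,.034,.034])/' fit.py; sed -i 's/wing(C,yaw,i,q\[i\])/wing(C,yaw,i,q[i],r.x[4+i%2])/; s/q\[i\],.014/q[i],r.x[4+i%2]-.02/' fit.py; python3 fit.py
```

```text
[ 0.55495448 -0.01651307  0.17563658 -0.09376162  0.0249993   0.0288322 ] [[[ 0.4 -0.3]
  [ 0.6 -0.4]
  [-0.4 -0.4]
  [ 0.3 -0.5]
  [-0.8  0. ]]

 [[ 0.2 -0. ]
  [ 0.6  0.5]
  [ 0.1 -0.8]
  [ 0.6 -0.3]
  [ 0.3  0.8]]]
```

View pics/fit_side.png

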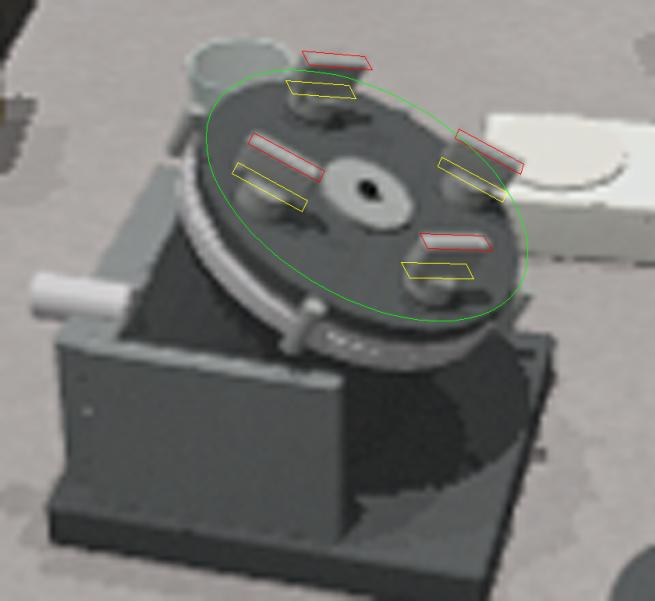

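View pics/fit_top.png

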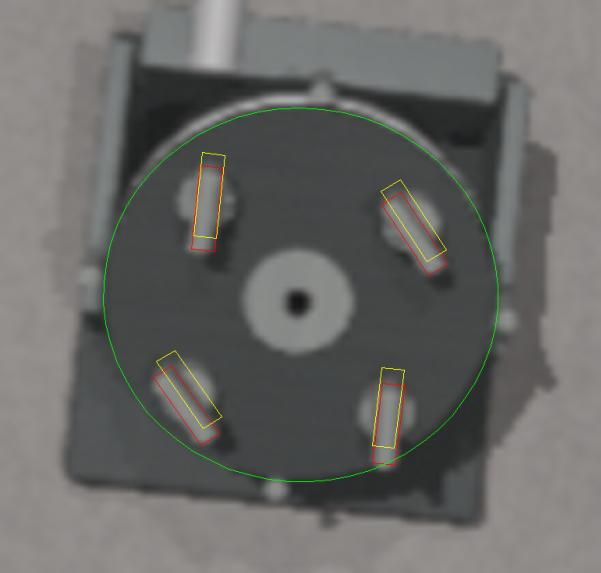

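```bash
sed -i 's/x\[4+i%2\]/H[i%2]/; s/-.1,.034,.034\])/-.1])/; s/r.x\[4+i%2\]/H[i%2]/g; s/^def pts/H=[.034,.037]\ndef pts/' fit.py; sed -i 's/np.array(\[C\]+\[/np.array([C+M@[0,0,.006]]+[/' fit.py; cat >>fit.py <<'E'
M=Rc(yaw)
for i in range(4): print(i+1,(C+M@(NUT[i]+[0,0,H[i%2]-.01])).round(4))
E
python3 fit.py
```

```text
[ 0.55835875 -0.01684558  0.16829471 -0.09408556] [[[ 0.4 -0.5]
  [ 0.6 -0.3]
  [-0.4 -0.4]
  [ 0.3 -0.4]
  [-0.8  0. ]]

 [[-0.2  0.5]
  [ 0.7  0.3]
  [ 0.1 -0.8]
  [ 0.7 -0.6]
  [ 0.3  0.8]]]Traceback (most recent call last):
    return self[name]
           ~~~~^^^^^^
KeyError: 'H'

The above exception was the direct cause of the following exception:

Traceback (most recent call last):
  File "fit.py", line 18, in <module>
    pl(wing(C,yaw,i,q[i],r.H[i%2]),(0,0,255));pl(wing(C,yaw,i,q[i],H[i%2]-.02),(0,255,255))
                         ^^^
AttributeError: H
```

```bash
sed -i 's/r\.H/H/' fit.py; python3 fit.py | tail -4
```

```text
1 [0.5931 0.0251 0.2091]
2 [ 0.5834 -0.0644  0.2118]
3 [ 0.5034 -0.0569  0.171 ]
4 [0.5106 0.0329 0.1737]
```

View pics/fit_side.png

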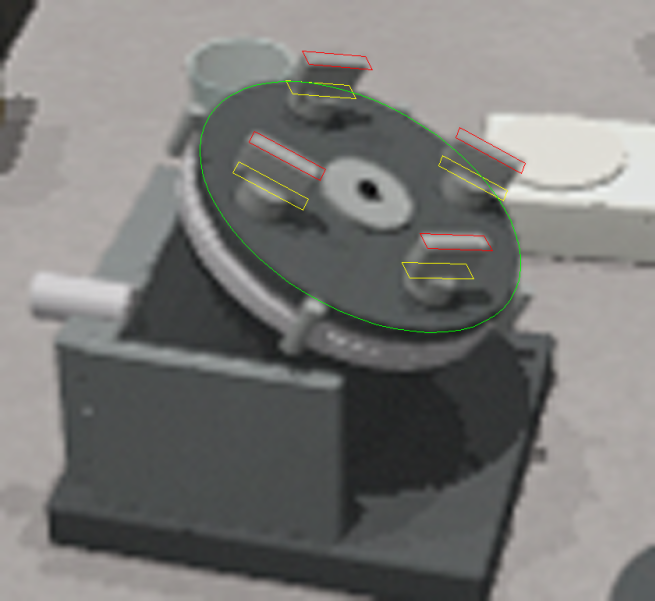

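View pics/fit_top.png

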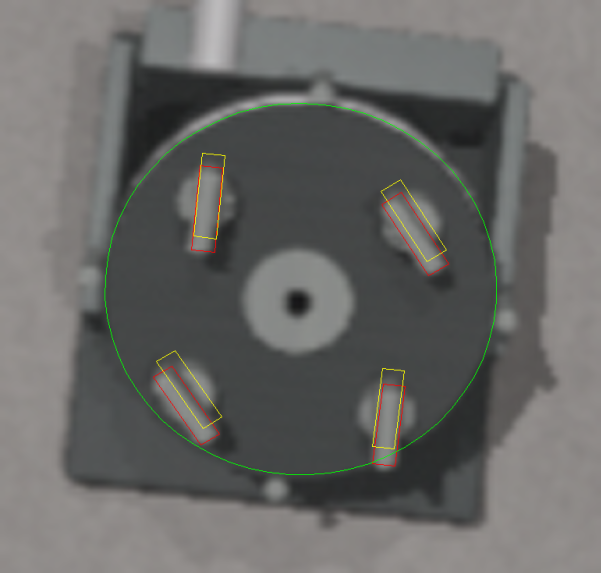

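```bash
cat > tgt.py <<'E'
import sys
from h import *
from bench import bot
C=np.array([0.55835875,-0.01684558,0.16829471]);yaw=-0.09408556;M=Rc(yaw)
def target(i,q,h,dh=0):
    """nut i(1-4), angle q; h = TCP height above wing mid along n"""
    b={0:.024+.0033,1:.024,2:.0}
    # wing mid height above initial cover top: 24mm at q=.78, 4.2 mm/rad
    z=.024-(q-.78)*.0042+h
    p=C+M@(NUT[i-1]+[0,0,z]); a=np.pi/4-q
    x=M@[np.cos(a),np.sin(a),0];zt=-M[:,2]
    return p,np.c_[x,np.cross(zt,x),zt]
def go(p,Rt,s=None):
    s=s or bot.get_state();Rn=R.from_rotvec(s["ee_rot"]).as_matrix()
    best=min((Rt,Rt@np.diag([-1,-1,1])),key=lambda r:np.linalg.norm(R.from_matrix(Rn.T@r).as_rotvec()))
    rv=R.from_matrix(Rn.T@best).as_rotvec()
    print("t",round(s["t"],2),"tcp",s["tcp_pos"].round(4),"j",s["joints"].round(2),"F",s["contact_force"].round(1),"T",s["ft_torque"].round(2),"w",round(s["grip_width"],4))
    print("rot",rv.round(3),"then shift(new axes)",(best.T@(p-s["tcp_pos"])).round(4),"shift(cur axes)",(Rn.T@(p-s["tcp_pos"])).round(4))
if __name__=="__main__":
    go(*target(int(sys.argv[1]),float(sys.argv[2]),float(sys.argv[3])))
E
python3 tgt.py 2 .1 .08
```

```text
t 0.1 tcp [ 0.2617 -0.5944  0.2137] j [ 1.11  0.47 -0.01  1.6   0.01  1.07 -0.06] F [ 0.   0.3 -0.8] T [-0.01 -0.02 -0.02] w 0.0916
rot [-0.247  0.361 -0.174] then shift(new axes) [ 0.5423 -0.2773  0.0362] shift(cur axes) [ 0.4785 -0.372  -0.0699]
```

Emit:
drive_tool([
  [0,0,-0.02,-0.062,0.09,-0.043],
  [0,0,-0.02,-0.062,0.09,-0.043],
  [0,0,0,-0.062,0.09,-0.043],
  [0,0,0,-0.062,0.09,-0.043],
  [0.036,-0.018,0.003,0,0,0],
  [0.036,-0.018,0.003,0,0,0],
  [0.036,-0.018,0.003,0,0,0],
  [0.036,-0.018,0.003,0,0,0],
  [0.036,-0.018,0.003,0,0,0],
  [0.036,-0.018,0.003,0,0,0],
  [0.036,-0.018,0.003,0,0,0],
  [0.036,-0.018,0.003,0,0,0],
  [0.036,-0.018,0.003,0,0,0],
  [0.036,-0.018,0.003,0,0,0],
  [0.036,-0.018,0.003,0,0,0],
  [0.036,-0.018,0.003,0,0,0],
  [0.036,-0.018,0.003,0,0,0],
  [0.036,-0.018,0.003,0,0,0],
], hand=0.04, grip_force=40)

```text
t: 1.9
tcp_pos: [0.5352, -0.103, 0.313]
ee_rot: [2.788, 0.846, 0.596]
contact_force: [0.4, -1.0, -0.3]
grip_width: 0.0398
```

```bash
python3 tgt.py 2 .1 .06
```

```text
t 1.9 tcp [ 0.5352 -0.103   0.313 ] j [ 0.86  0.01 -0.7   2.04 -0.03  0.66 -0.81] F [ 0.4 -1.  -0.3] T [ 0.01  0.38 -0.01] w 0.0398
rot [ 0.003  0.002 -0.001] then shift(new axes) [ 0.0252 -0.0349  0.0506] shift(cur axes) [ 0.0252 -0.0351  0.0504]
```

Emit:
drive_tool([
  [0.0126,-0.0175,0.025,0,0,0],
  [0.0126,-0.0175,0.025,0,0,0],
  [0,0,0.015,0,0,0],
  [0,0,0.015,0,0,0],
  [0,0,0,0,0,0],
])

```text
t: 2.4
tcp_pos: [0.5694, -0.0644, 0.2367]
ee_rot: [2.792, 0.848, 0.592]
contact_force: [0.1, 0.2, -0.1]
grip_width: 0.0401
```

```bash
cat > look.py <<'E'
import sys,cv2
from bench import viewer
tag=sys.argv[1]
for n,(x0,y0,x1,y1) in dict(top=(220,105,330,220),side=(190,110,310,250)).items():
    a=viewer.read_camera(n)["image"][y0:y1,x0:x1,::-1];cv2.imwrite(f"pics/{tag}_{n}.png",cv2.resize(a,None,fx=4,fy=4,interpolation=cv2.INTER_CUBIC))
import numpy as np
a=cv2.imread(f"pics/{tag}_top.png");b=cv2.imread(f"pics/{tag}_side.png");h=max(a.shape[0],b.shape[0])
p=lambda m:cv2.copyMakeBorder(m,0,h-m.shape[0],0,0,cv2.BORDER_CONSTANT)
m=np.hstack([p(a),p(b)]);k=800/m.shape[1];cv2.imwrite(f"pics/{tag}.png",cv2.resize(m,(800,min(600,int(h*k)))))
E
python3 tgt.py 2 .1 .03; python3 look.py a1
```

```text
t 2.4 tcp [ 0.5694 -0.0644  0.2367] j [ 0.69  0.18 -0.71  2.08  0.31  0.51 -1.2 ] F [ 0.1  0.2 -0.1] T [0.02 0.4  0.02] w 0.0401
rot [-0.001  0.004 -0.001] then shift(new axes) [ 0.0024  0.0003 -0.0014] shift(cur axes) [ 0.0024  0.0003 -0.0014]
```

View pics/a1.png

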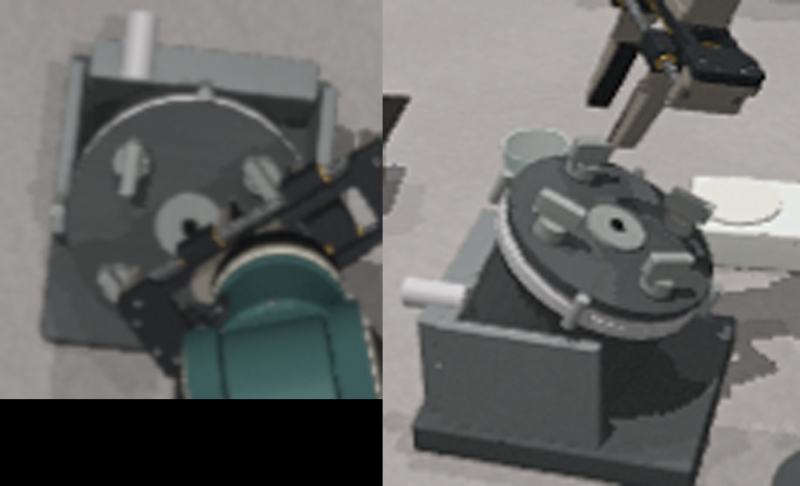

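```bash
python3 - <<'E'
from tgt import *
s=bot.get_state();Rn=R.from_rotvec(s["ee_rot"]).as_matrix();p=s["tcp_pos"]
k=800/(110*4+120*4)*4
for w in(0,.02,-.02):
    q=p+Rn@[0,w,0]
    print(w,(proj("side",q)-[190,110])*k+[440*k/4,0],(proj("top",q)-[220,105])*k)
E
python3 -c "
import cv2
a=cv2.imread('pics/a1_side.png');cv2.imwrite('pics/a1z.png',cv2.resize(a[0:260,200:480],None,fx=2.3,fy=2.3))"
```

```text
0 [[607.34473674 121.71143073]] [[265.86280291 192.44056353]]
0.02 [[598.12842843 104.92645272]] [[291.61482002 176.90994237]]
-0.02 [[616.75621836 138.8569873 ]] [[240.29307824 207.8652967 ]]
```

View pics/a1z.png

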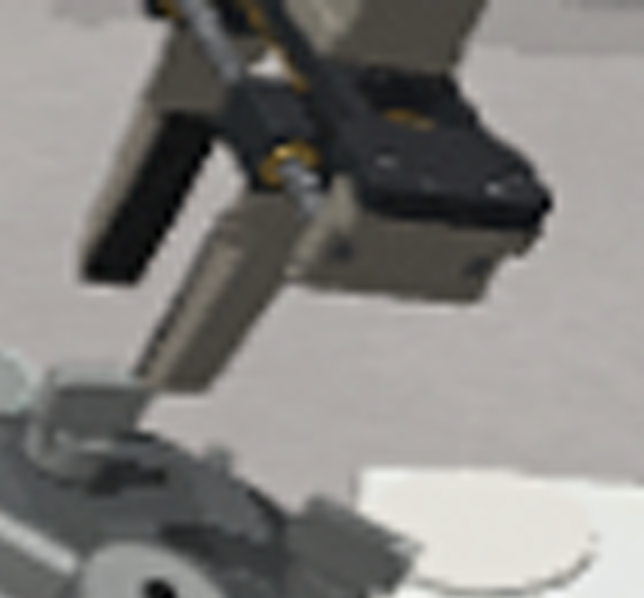

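Emit:
drive_tool([
  [0.0024,0,0.005,0,0,0],
  [0,0,0.01,0,0,0],
  [0,0,0.01,0,0,0],
  [0,0,0.006,0,0,0],
  [0,0,0.003,0,0,0],
  [0,0,0,0,0,0],
])

```text
t: 3.1
tcp_pos: [0.5866, -0.065, 0.209]
ee_rot: [2.788, 0.847, 0.596]
contact_force: [-0.5, -0.1, 0.0]
grip_width: 0.04
```

```bash
python3 tgt.py 2 .1 -.005;python3 look.py a2
```

```text
t 3.1 tcp [ 0.5866 -0.065   0.209 ] j [ 0.62  0.25 -0.65  2.07  0.43  0.46 -1.31] F [-0.5 -0.1  0. ] T [ 0.07  0.39 -0.03] w 0.04
rot [ 0.002  0.002 -0.001] then shift(new axes) [-0.0012 -0.0013  0.0013] shift(cur axes) [-0.0012 -0.0013  0.0013]
```

View pics/a2.png

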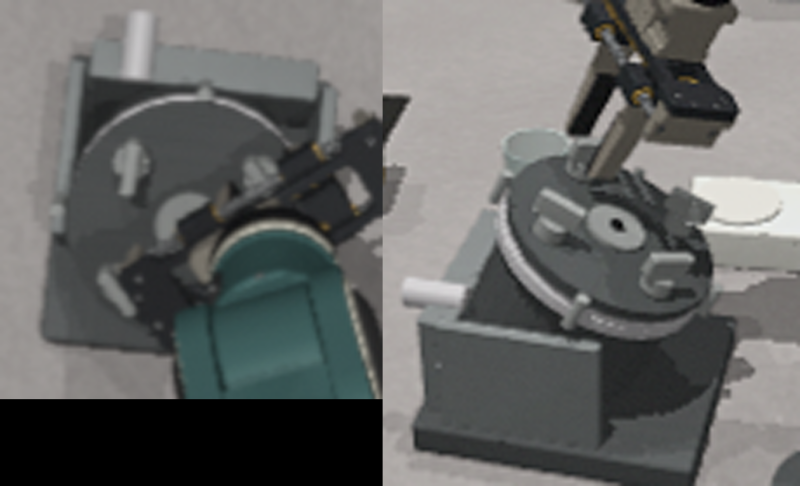

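Emit:
drive_tool([
  [-0.0012,-0.0013,0.001,0,0,0],
  [0,0,0,0,0,0],
  [0,0,0,0,0,0],
  [0,0,0,0,0,0],
  [0,0,0,0,0,0],
  [0,0,0,0,0,0],
], hand=0, grip_force=30)

```text
t: 3.8
tcp_pos: [0.5849, -0.0637, 0.2071]
ee_rot: [2.789, 0.848, 0.595]
contact_force: [-2.8, 3.4, 1.6]
grip_width: 0.0097
```

```bash
python3 tgt.py 2 .1 -.005
```

```text
t 3.8 tcp [ 0.5849 -0.0637  0.2071] j [ 0.62  0.25 -0.65  2.08  0.43  0.46 -1.31] F [-2.8  3.4  1.6] T [0.69 1.   0.42] w 0.0097
rot [ 0.001  0.002 -0.   ] then shift(new axes) [0.     0.0011 0.0003] shift(cur axes) [0.     0.0011 0.0003]
```

Emit:
drive_tool([
  [0,0,0.0004,0,0,0.1],
  [0,0,0.0004,0,0,0.1],
  [0,0,0.0004,0,0,0.1],
  [0,0,0.0004,0,0,0.1],
  [0,0,0.0004,0,0,0.1],
  [0,0,0.0004,0,0,0.1],
  [0,0,0.0004,0,0,0.08],
  [0,0,0,0,0,0],
  [0,0,0,0,0,0],
])

```text
t: 4.7
tcp_pos: [0.5859, -0.0631, 0.2044]
ee_rot: [3.042, -0.136, 0.672]
contact_force: [-5.1, 4.7, 1.8]
grip_width: 0.0098
```

```bash
python3 tgt.py 2 .78 -.005; python3 look.py a3
```

```text
t 4.7 tcp [ 0.5859 -0.0631  0.2044] j [ 0.48  0.23 -0.5   2.09  0.34  0.44 -1.92] F [-5.1  4.7  1.8] T [1.16 1.18 0.47] w 0.0098
rot [ 0.002  0.001 -0.   ] then shift(new axes) [0.001  0.0016 0.0003] shift(cur axes) [0.001  0.0016 0.0003]
```

View pics/a3.png

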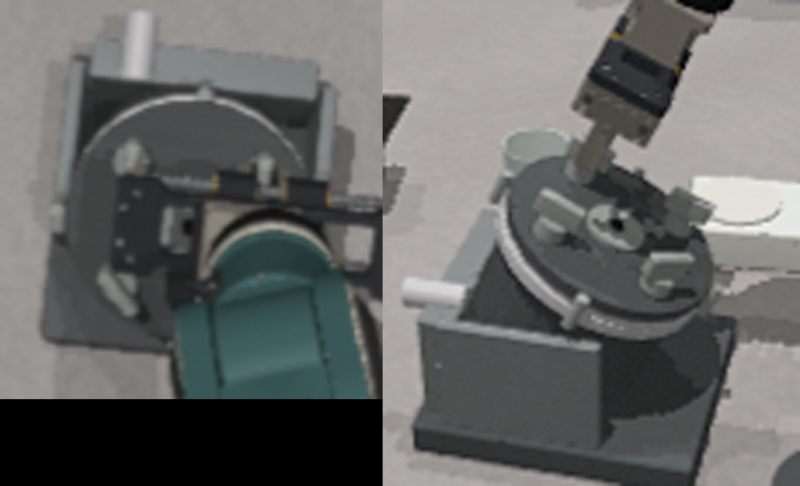

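Emit:
drive_tool([
  [0,0,0,0,0,0],
  [0,0,0,0,0,0],
  [0,0,0,0,0,0],
  [0,0,-0.02,0,0,0],
  [0,0,-0.03,0,0,0],
  [0,0,0,0,0,0],
], hand=0.04)

```text
t: 5.4
tcp_pos: [0.5668, -0.0629, 0.2537]
ee_rot: [3.037, -0.138, 0.683]
contact_force: [0.3, 0.4, 0.6]
grip_width: 0.0399
```

```bash
python3 - <<'E'
from tgt import *
for q,m in((.1,[0.5849,-0.0637,0.2071]),(.78,[0.5859,-0.0631,0.2044])):
    print((M.T@(m-target(2,q,-.005)[0])).round(4))
E
sed -i 's/^C=np.array.*;M=Rc(yaw)/&\nC=C+M@[-.0018,.001,-.0]/' tgt.py
python3 tgt.py 4 .1 .045
```

```text
[-0.0007  0.0008  0.0003]
[-0.001   0.0015  0.0003]
t 5.4 tcp [ 0.5668 -0.0629  0.2537] j [ 0.57  0.13 -0.56  2.08  0.2   0.53 -1.79] F [0.3 0.4 0.6] T [ 0.05  0.41 -0.01] w 0.0399
rot [ 0.006 -0.004 -0.681] then shift(new axes) [-0.0154 -0.1303  0.0002] shift(cur axes) [-0.094  -0.0915 -0.0008]
```

Emit:
drive_tool([
  [0,0,0,0,0,-0.136],
  [0,0,0,0,0,-0.136],
  [0,0,0,0,0,-0.136],
  [0,0,0,0,0,-0.136],
  [0,0,0,0,0,-0.137],
  [-0.003,-0.026,0,0,0,0],
  [-0.003,-0.026,0,0,0,0],
  [-0.003,-0.026,0,0,0,0],
  [-0.003,-0.026,0,0,0,0],
  [-0.003,-0.026,0,0,0,0],
  [0,0,0,0,0,0],
  [0,0,0,0,0,0],
])

```text
t: 6.6
tcp_pos: [0.4899, 0.036, 0.2102]
ee_rot: [2.787, 0.849, 0.597]
contact_force: [-0.6, -0.2, 0.0]
grip_width: 0.0401
```

```bash
python3 tgt.py 4 .1 .02; python3 look.py a4
```

```text
t 6.6 tcp [0.4899 0.036  0.2102] j [ 0.47  0.05 -0.71  2.26  0.41  0.45 -1.54] F [-0.6 -0.2  0. ] T [-0.04  0.37  0.01] w 0.0401
rot [0.002 0.001 0.   ] then shift(new axes) [0.0012 0.0013 0.022 ] shift(cur axes) [0.0013 0.0013 0.022 ]
```

View pics/a4.png

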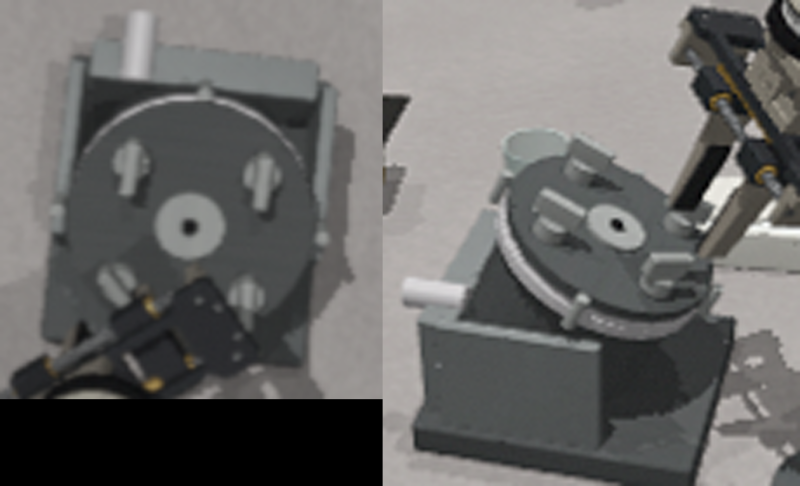

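Emit:
drive_tool([
  [0.001,0.001,0.012,0,0,0],
  [0,0,0.015,0,0,0],
  [0,0,0.01,0,0,0],
  [0,0,0.006,0,0,0],
  [0,0,0.004,0,0,0],
  [0,0,0,0,0,0],
  [0,0,0,0,0,0],
])

```text
t: 7.4
tcp_pos: [0.5108, 0.0336, 0.1685]
ee_rot: [2.788, 0.847, 0.597]
contact_force: [-0.3, 0.5, -0.4]
grip_width: 0.0399
```

```bash
python3 tgt.py 4 .1 -.005
```

```text
t 7.4 tcp [0.5108 0.0336 0.1685] j [ 0.38  0.18 -0.63  2.27  0.68  0.39 -1.8 ] F [-0.3  0.5 -0.4] T [0.02 0.39 0.04] w 0.0399
rot [ 0.003  0.002 -0.001] then shift(new axes) [0.0004 0.     0.0003] shift(cur axes) [0.0004 0.     0.0003]
```

Emit:
drive_tool([
  [0,0,0,0,0,0],
  [0,0,0,0,0,0],
  [0,0,0,0,0,0],
  [0,0,0,0,0,0],
  [0,0,0,0,0,0],
], hand=0)

```text
t: 7.9
tcp_pos: [0.5111, 0.0331, 0.1687]
ee_rot: [2.787, 0.847, 0.597]
contact_force: [1.2, -2.6, 0.4]
grip_width: 0.0098
```

```bash
python3 tgt.py 4 .1 -.005
```

```text
t 7.9 tcp [0.5111 0.0331 0.1687] j [ 0.38  0.18 -0.63  2.27  0.69  0.39 -1.8 ] F [ 1.2 -2.6  0.4] T [-0.54 -0.01 -0.17] w 0.0098
rot [ 0.004  0.002 -0.   ] then shift(new axes) [ 0.0004 -0.0006  0.0004] shift(cur axes) [ 0.0004 -0.0006  0.0003]
```

Emit:
drive_tool([
  [0,0,0.0004,0,0,0.1],
  [0,0,0.0004,0,0,0.1],
  [0,0,0.0004,0,0,0.1],
  [0,0,0.0004,0,0,0.1],
  [0,0,0.0004,0,0,0.1],
  [0,0,0.0004,0,0,0.1],
  [0,0,0.0004,0,0,0.08],
  [0,0,0,0,0,0],
  [0,0,0,0,0,0],
])

```text
t: 8.8
tcp_pos: [0.5119, 0.0343, 0.1659]
ee_rot: [3.041, -0.133, 0.675]
contact_force: [0.8, 0.7, 0.5]
grip_width: 0.0095
```

```bash
python3 tgt.py 4 .78 -.005
```

```text
t 8.8 tcp [0.5119 0.0343 0.1659] j [ 0.26  0.17 -0.51  2.28  0.64  0.37 -2.45] F [0.8 0.7 0.5] T [0.35 0.2  0.09] w 0.0095
rot [ 0.002 -0.001  0.002] then shift(new axes) [0.0005 0.0005 0.0004] shift(cur axes) [0.0005 0.0005 0.0004]
```

Emit:
drive_tool([
  [0,0,0,0,0,0],
  [0,0,0,0,0,0],
  [0,0,0,0,0,0],
  [0,0,-0.02,0,0,0],
  [0,0,-0.03,0,0,0],
  [0,0,0,0,0,-0.149],
  [0,0,0,0,0,-0.149],
  [0,0,0,0,0,-0.149],
  [0,0,0,0,0,-0.149],
  [0,0,0,0,0,-0.149],
  [0,0,0,0,0,-0.149],
  [0,0,0,0,0,-0.149],
  [0,0,0,0,0,-0.149],
  [0,0,0,0,0,-0.149],
  [0,0,0,0,0,-0.149],
  [0,0,0,0,0,-0.149],
  [0,0,0,0,0,-0.149],
  [0,0,0,0,0,-0.149],
  [0,0,0,0,0,-0.149],
  [0,0,0,0,0,-0.149],
], hand=0.04)

```text
t: 10.8
tcp_pos: [0.4904, 0.0358, 0.2108]
ee_rot: [1.296, 2.402, 0.232]
contact_force: [0.5, -0.2, 0.4]
grip_width: 0.04
```

```bash
python3 tgt.py 4 .78 .03; python3 look.py a5
```

```text
t 10.8 tcp [0.4904 0.0358 0.2108] j [ 0.52  0.06 -0.75  2.26  0.41  0.45  0.02] F [ 0.5 -0.2  0.4] T [0.04 0.29 0.01] w 0.04
rot [-0.003  0.001 -0.9  ] then shift(new axes) [-0.001  -0.      0.0152] shift(cur axes) [-0.0006  0.0008  0.0152]
```

View pics/a5.png

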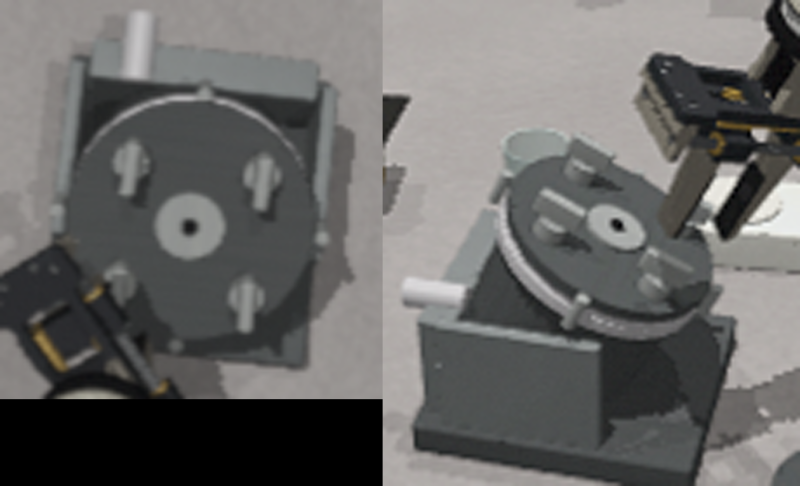

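Emit:
drive_tool([
  [0,0,0,0,0,-0.149],
  [0,0,0,0,0,-0.149],
  [0,0,0,0,0,-0.149],
  [0,0,0,0,0,-0.149],
  [0,0,0,0,0,-0.149],
  [0,0,0,0,0,-0.149],
  [-0.001,0,0.015,0,0,-0.006],
  [0,0,0.015,0,0,0],
  [0,0,0.01,0,0,0],
  [0,0,0.006,0,0,0],
  [0,0,0.003,0,0,0],
  [0,0,0,0,0,0],
  [0,0,0,0,0,0],
])

```text
t: 12.2
tcp_pos: [0.5122, 0.0338, 0.1672]
ee_rot: [0.131, 2.702, -0.032]
contact_force: [-0.2, 0.4, 0.7]
grip_width: 0.0401
```

```bash
python3 tgt.py 4 .78 -.005
```

```text
t 12.2 tcp [0.5122 0.0338 0.1672] j [ 0.46  0.2  -0.73  2.26  0.74  0.4   0.6 ] F [-0.2  0.4  0.7] T [0.07 0.25 0.01] w 0.0401
rot [-0.003  0.    -0.008] then shift(new axes) [ 0.0004 -0.0001  0.0015] shift(cur axes) [ 0.0004 -0.0001  0.0015]
```

Emit:
drive_tool([
  [0,0,0.001,0,0,0],
  [0,0,0,0,0,0],
  [0,0,0,0,0,0],
  [0,0,0,0,0,0],
  [0,0,0,0,0,0],
  [0,0,0.0004,0,0,0.1],
  [0,0,0.0004,0,0,0.1],
  [0,0,0.0004,0,0,0.1],
  [0,0,0.0004,0,0,0.1],
  [0,0,0.0004,0,0,0.1],
  [0,0,0.0004,0,0,0.1],
  [0,0,0.0004,0,0,0.1],
  [0,0,0.0003,0,0,0.07],
  [0,0,0,0,0,0],
  [0,0,0,0,0,0],
], hand=0, grip_force=40)

```text
t: 13.7
tcp_pos: [0.5144, 0.0348, 0.1637]
ee_rot: [1.138, 2.472, 0.199]
contact_force: [0.6, 4.5, 1.3]
grip_width: 0.0101
```

```bash
cat > tq.py <<'E'
from tgt import *
s=bot.get_state();print("moment about tool z at TCP (F/T as given):",(M[:,2]@s["ft_torque"]).round(3), "Fn",(M[:,2]@s["contact_force"]).round(1))
E
python3 tgt.py 4 1.57 -.005; python3 tq.py
```

```text
t 13.7 tcp [0.5144 0.0348 0.1637] j [ 0.32  0.19 -0.57  2.27  0.69  0.37 -0.12] F [0.6 4.5 1.3] T [1.01 0.2  0.57] w 0.0101
rot [0.    0.002 0.016] then shift(new axes) [-0.0004 -0.0015  0.0007] shift(cur axes) [-0.0004 -0.0015  0.0007]
moment about tool z at TCP (F/T as given): 0.101 Fn 1.1
```

Emit:
drive_tool([
  [0,0,0.0001,0,0,0.03],
  [0,0,0,0,0,0.03],
  [0,0,0,0,0,0],
  [0,0,0,0,0,0],
])

```text
t: 14.1
tcp_pos: [0.5144, 0.0348, 0.1636]
ee_rot: [1.213, 2.44, 0.216]
contact_force: [0.8, 5.1, 0.6]
grip_width: 0.0098
```

```bash
python3 tgt.py 4 1.57 -.005; python3 tq.py
```

```text
t 14.1 tcp [0.5144 0.0348 0.1636] j [ 0.31  0.18 -0.56  2.27  0.69  0.37 -0.18] F [0.8 5.1 0.6] T [0.94 0.18 1.01] w 0.0098
rot [ 0.     0.002 -0.044] then shift(new axes) [-0.0004 -0.0015  0.0006] shift(cur axes) [-0.0005 -0.0014  0.0006]
moment about tool z at TCP (F/T as given): 0.523 Fn 0.4
```

Emit:
drive_tool([
  [0,0,0,0,0,0],
  [0,0,0,0,0,0],
  [0,0,0,0,0,0],
  [0,0,-0.02,0,0,0],
  [0,0,-0.03,0,0,0],
  [0,0,0,0,0,-0.14],
  [0,0,0,0,0,-0.14],
  [0,0,0,0,0,-0.14],
  [0,0,0,0,0,-0.14],
  [0,0,0,0,0,-0.14],
  [0,0,0,0,0,-0.13],
  [0,0,0,0,0,0],
], hand=0.04)

```text
t: 15.3
tcp_pos: [0.4927, 0.0349, 0.2083]
ee_rot: [0.131, 2.703, -0.033]
contact_force: [-0.3, -0.1, -0.5]
grip_width: 0.0399
```

```bash
python3 tgt.py 2 .78 .045; python3 look.py a6
```

```text
t 15.3 tcp [0.4927 0.0349 0.2083] j [ 0.5   0.07 -0.74  2.26  0.43  0.45  0.89] F [-0.3 -0.1 -0.5] T [0.1  0.33 0.04] w 0.0399
rot [-0.004 -0.    -0.007] then shift(new axes) [-0.0895 -0.0899 -0.003 ] shift(cur axes) [-0.0901 -0.0892 -0.0027]
```

View pics/a6.png

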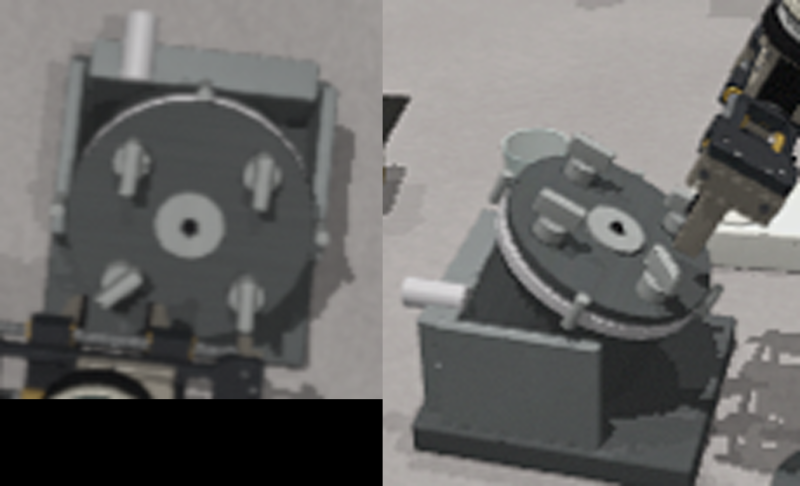

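Emit:
drive_tool([
  [-0.018,-0.018,-0.0006,0,0,-0.007],
  [-0.018,-0.018,-0.0006,0,0,0],
  [-0.018,-0.018,-0.0006,0,0,0],
  [-0.018,-0.018,-0.0006,0,0,0],
  [-0.0175,-0.018,-0.0006,0,0,0],
  [0,0,0,0,0,0],
  [0,0,0.015,0,0,0],
  [0,0,0,0,0,0],
])

```text
t: 16.2
tcp_pos: [0.5692, -0.0612, 0.234]
ee_rot: [0.122, 2.706, -0.032]
contact_force: [-0.9, -0.6, -1.0]
grip_width: 0.04
```

```bash
python3 tgt.py 2 .78 -.005; python3 look.py a7
```

```text
t 16.2 tcp [ 0.5692 -0.0612  0.234 ] j [ 0.66  0.18 -0.68  2.08  0.31  0.51  1.25] F [-0.9 -0.6 -1. ] T [ 0.1   0.26 -0.01] w 0.04
rot [-0.002 -0.003 -0.001] then shift(new axes) [-0.0019 -0.0009  0.0342] shift(cur axes) [-0.002  -0.0008  0.0342]
```

View pics/a7.png

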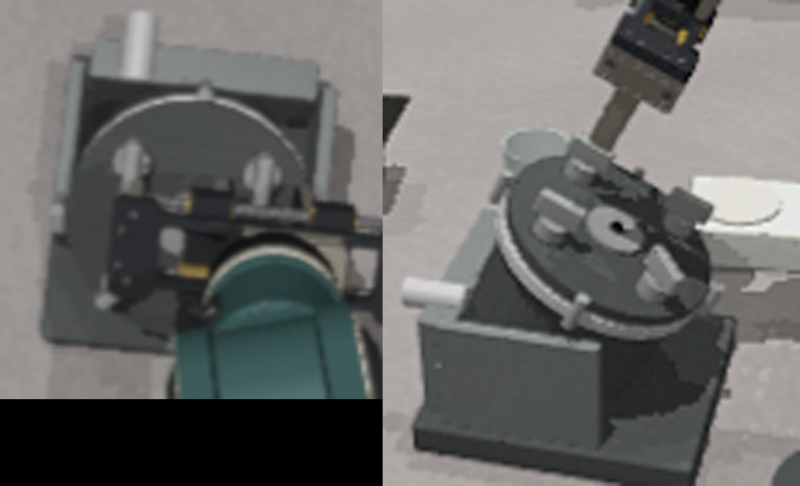

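Emit:
drive_tool([
  [-0.002,-0.001,0.012,0,0,0],
  [0,0,0.012,0,0,0],
  [0,0,0.006,0,0,0],
  [0,0,0.004,0,0,0],
  [0,0,0,0,0,0],
])

```text
t: 16.8
tcp_pos: [0.5864, -0.0639, 0.2058]
ee_rot: [0.12, 2.703, -0.034]
contact_force: [-0.2, -0.9, 0.1]
grip_width: 0.0398
```

Emit:
drive_tool([
  [0,0,0,0,0,0],
  [0,0,0,0,0,0],
  [0,0,0,0,0,0],
  [0,0,0,0,0,0],
  [0,0,0,0,0,0],
], hand=0)

```text
t: 17.3
tcp_pos: [0.5868, -0.063, 0.2063]
ee_rot: [0.119, 2.702, -0.032]
contact_force: [-0.4, 3.3, 2.0]
grip_width: 0.0097
```

```bash
python3 tgt.py 2 .78 -.005; python3 tq.py
```

```text
t 17.3 tcp [ 0.5868 -0.063   0.2063] j [ 0.59  0.25 -0.62  2.08  0.42  0.45  1.16] F [-0.4  3.3  2. ] T [0.84 0.25 0.35] w 0.0097
rot [-0.002  0.001  0.001] then shift(new axes) [ 0.0024 -0.0007  0.0016] shift(cur axes) [ 0.0024 -0.0007  0.0016]
moment about tool z at TCP (F/T as given): -0.026 Fn 2.1
```

Emit:
drive_tool([
  [0,0,0.0008,0,0,0.1],
  [0,0,0.0006,0,0,0.1],
  [0,0,0.0004,0,0,0.1],
  [0,0,0.0004,0,0,0.1],
  [0,0,0.0004,0,0,0.1],
  [0,0,0.0004,0,0,0.1],
  [0,0,0.0004,0,0,0.1],
  [0,0,0.0003,0,0,0.07],
  [0,0,0,0,0,0.03],
  [0,0,0,0,0,0.03],
  [0,0,0,0,0,0],
  [0,0,0,0,0,0],
])

```text
t: 18.5
tcp_pos: [0.5881, -0.0635, 0.2032]
ee_rot: [1.204, 2.444, 0.212]
contact_force: [-3.7, 2.4, 5.9]
grip_width: 0.0099
```

```bash
python3 tgt.py 2 1.57 -.005; python3 tq.py
```

```text
t 18.5 tcp [ 0.5881 -0.0635  0.2032] j [ 0.42  0.23 -0.43  2.09  0.31  0.43  0.42] F [-3.7  2.4  5.9] T [0.41 0.75 0.73] w 0.0099
rot [-0.001  0.002 -0.037] then shift(new axes) [ 0.0014 -0.0019  0.0016] shift(cur axes) [ 0.0014 -0.002   0.0016]
moment about tool z at TCP (F/T as given): 0.521 Fn 7.0
```

Emit:
drive_tool([
  [0,0,0,0,0,0],
  [0,0,0,0,0,0],
  [0,0,0,0,0,0],
  [0,0,-0.02,0,0,0],
  [0,0,-0.03,0,0,0],
  [0,0,0,0,0,-0.14],
  [0,0,0,0,0,-0.14],
  [0,0,0,0,0,-0.14],
  [0,0,0,0,0,-0.14],
  [0,0,0,0,0,-0.14],
  [0,0,0,0,0,-0.13],
  [0,0,0,0,0,0],
], hand=0.04)

```text
t: 19.7
tcp_pos: [0.567, -0.0628, 0.2478]
ee_rot: [0.121, 2.703, -0.034]
contact_force: [0.1, 0.2, -0.0]
grip_width: 0.04
```

```bash
sed -i 's/-.0018,.001,-.0\]/-.0008,.001,0]/' tgt.py; python3 tgt.py 1 .78 .04; python3 look.py a8
```

```text
t 19.7 tcp [ 0.567  -0.0628  0.2478] j [ 0.61  0.14 -0.61  2.08  0.23  0.52  1.32] F [ 0.1  0.2 -0. ] T [ 0.15  0.26 -0.01] w 0.04
rot [-0.003 -0.    -0.   ] then shift(new axes) [0.0006 0.0909 0.0026] shift(cur axes) [0.0006 0.0909 0.0023]
```

View pics/a8.png

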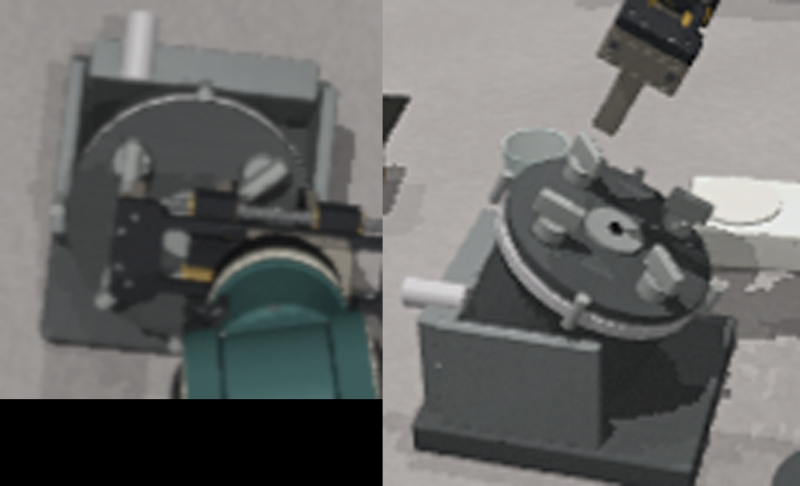

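Emit:
drive_tool([
  [0,0.0225,0,0,0,0],
  [0,0.0225,0,0,0,0],
  [0,0.023,0,0,0,0],
  [0,0.023,0,0,0,0],
  [0,0,0,0,0,0],
  [0,0,0.01,0,0,0],
  [0,0,0,0,0,0],
])

```text
t: 20.5
tcp_pos: [0.579, 0.0269, 0.2373]
ee_rot: [0.124, 2.705, -0.034]
contact_force: [-0.2, -0.6, -0.4]
grip_width: 0.0401
```

```bash
python3 tgt.py 1 .78 -.005; python3 look.py a9
```

```text
t 20.5 tcp [0.579  0.0269 0.2373] j [ 0.39  0.18 -0.61  2.06  0.44  0.55  0.96] F [-0.2 -0.6 -0.4] T [0.1  0.3  0.01] w 0.0401
rot [-0.004 -0.002 -0.002] then shift(new axes) [-0.0001  0.0005  0.0366] shift(cur axes) [-0.0002  0.0007  0.0366]
```

View pics/a9.png

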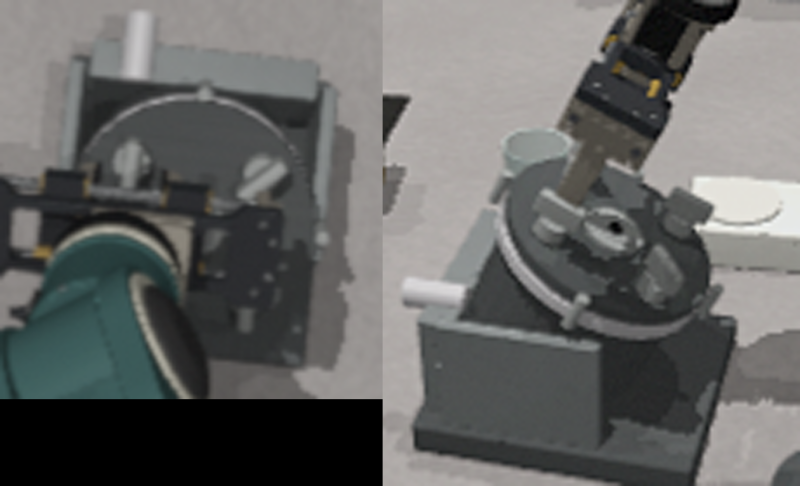

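Emit:
drive_tool([
  [0,0.0005,0.012,0,0,0],
  [0,0,0.012,0,0,0],
  [0,0,0.007,0,0,0],
  [0,0,0.0045,0,0,0],
  [0,0,0,0,0,0],
])

```text
t: 21.1
tcp_pos: [0.5944, 0.0266, 0.2059]
ee_rot: [0.121, 2.703, -0.034]
contact_force: [-1.0, 0.2, 0.2]
grip_width: 0.0396
```

Emit:
drive_tool([
  [0,0,0,0,0,0],
  [0,0,0,0,0,0],
  [0,0,0,0,0,0],
  [0,0,0,0,0,0],
  [0,0,0,0,0,0],
], hand=0)

```text
t: 21.6
tcp_pos: [0.5945, 0.0268, 0.2066]
ee_rot: [0.121, 2.702, -0.034]
contact_force: [-1.7, 0.2, 2.4]
grip_width: 0.0095
```

```bash
python3 tgt.py 1 .78 -.005; python3 tq.py
```

```text
t 21.6 tcp [0.5945 0.0268 0.2066] j [ 0.33  0.25 -0.56  2.07  0.55  0.5   0.86] F [-1.7  0.2  2.4] T [ 0.08  0.34 -0.14] w 0.0095
rot [-0.003  0.001 -0.   ] then shift(new axes) [ 0.0009 -0.0008  0.0022] shift(cur axes) [ 0.0009 -0.0008  0.0022]
moment about tool z at TCP (F/T as given): -0.144 Fn 2.9
```

Emit:
drive_tool([
  [0,0,0.0008,0,0,0.1],
  [0,0,0.0006,0,0,0.1],
  [0,0,0.0004,0,0,0.1],
  [0,0,0.0004,0,0,0.1],
  [0,0,0.0004,0,0,0.1],
  [0,0,0.0004,0,0,0.1],
  [0,0,0.0004,0,0,0.1],
  [0,0,0.0003,0,0,0.07],
  [0,0,0,0,0,0.03],
  [0,0,0,0,0,0.03],
  [0,0,0,0,0,0],
  [0,0,0,0,0,0],
])

```text
t: 22.8
tcp_pos: [0.5959, 0.0265, 0.2035]
ee_rot: [1.205, 2.443, 0.21]
contact_force: [-4.6, -1.4, 6.5]
grip_width: 0.0092
```

```bash
python3 tgt.py 1 1.57 -.005; python3 tq.py
```

```text
t 22.8 tcp [0.5959 0.0265 0.2035] j [ 0.18  0.23 -0.39  2.07  0.47  0.47  0.1 ] F [-4.6 -1.4  6.5] T [-0.42  0.69  0.34] w 0.0092
rot [-0.002  0.004 -0.037] then shift(new axes) [ 0.0001 -0.0011  0.0022] shift(cur axes) [ 0.0001 -0.0011  0.0022]
moment about tool z at TCP (F/T as given): 0.516 Fn 7.7
```

Stop reached again (0.52 N m). Now nut3.

Emit:
drive_tool([
  [0,0,0,0,0,0],
  [0,0,0,0,0,0],
  [0,0,0,0,0,0],
  [0,0,-0.02,0,0,0],
  [0,0,-0.03,0,0,0],
  [0,0,0,0,0,-0.14],
  [0,0,0,0,0,-0.14],
  [0,0,0,0,0,-0.14],
  [0,0,0,0,0,-0.14],
  [0,0,0,0,0,-0.14],
  [0,0,0,0,0,-0.13],
  [0,0,0,0,0,0],
], hand=0.04)

```text
t: 24.0
tcp_pos: [0.5749, 0.0288, 0.2479]
ee_rot: [0.12, 2.703, -0.034]
contact_force: [0.2, -0.0, -0.1]
grip_width: 0.04
```

```bash
python3 tgt.py 3 .78 .04
```

```text
t 24.0 tcp [0.5749 0.0288 0.2479] j [ 0.34  0.15 -0.56  2.06  0.38  0.56  1.  ] F [ 0.2 -0.  -0.1] T [ 0.11  0.23 -0.02] w 0.04
rot [-0.003 -0.     0.   ] then shift(new axes) [ 0.091  -0.0905  0.003 ] shift(cur axes) [ 0.091  -0.0905  0.0033]
```

Emit:
drive_tool([
  [0.018,-0.018,0,0,0,0],
  [0.018,-0.018,0,0,0,0],
  [0.018,-0.018,0,0,0,0],
  [0.018,-0.018,0,0,0,0],
  [0.019,-0.0185,0,0,0,0],
  [0,0,0,0,0,0],
  [0,0,0.01,0,0,0],
  [0,0,0,0,0,0],
])

```text
t: 24.8
tcp_pos: [0.4893, -0.0541, 0.2008]
ee_rot: [0.123, 2.703, -0.032]
contact_force: [-0.0, 1.2, -0.1]
grip_width: 0.0401
```

```bash
python3 tgt.py 3 .78 -.005; python3 look.py b1
```

```text
t 24.8 tcp [ 0.4893 -0.0541  0.2008] j [ 0.55  0.05 -0.53  2.29  0.16  0.38  1.36] F [-0.   1.2 -0.1] T [0.09 0.26 0.02] w 0.0401
rot [-0.002 -0.    -0.002] then shift(new axes) [ 0.0005 -0.0004  0.038 ] shift(cur axes) [ 0.0004 -0.0003  0.038 ]
```

View pics/b1.png

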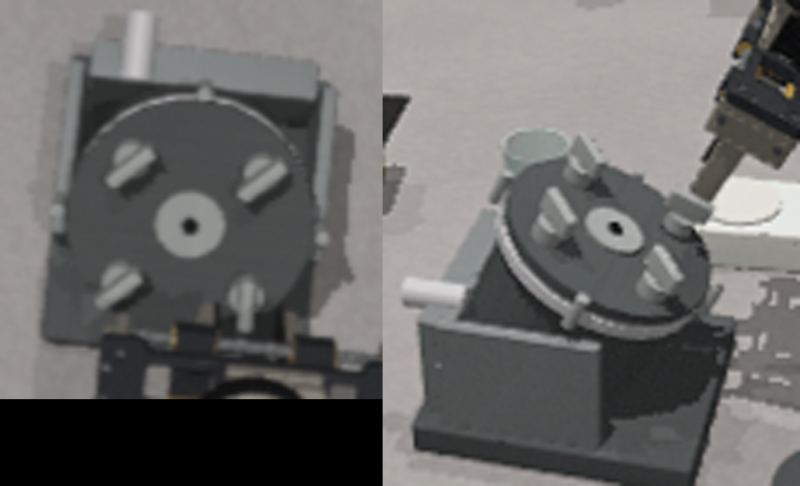

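Emit:
drive_tool([
  [0.0005,0,0.012,0,0,0],
  [0,0,0.012,0,0,0],
  [0,0,0.008,0,0,0],
  [0,0,0.005,0,0,0],
  [0,0,0,0,0,0],
])

```text
t: 25.4
tcp_pos: [0.5041, -0.0556, 0.1671]
ee_rot: [0.12, 2.703, -0.033]
contact_force: [0.8, 0.8, 0.6]
grip_width: 0.04
```

Emit:
drive_tool([
  [0,0,0,0,0,0],
  [0,0,0,0,0,0],
  [0,0,0,0,0,0],
  [0,0,0,0,0,0],
  [0,0,0,0,0,0],
], hand=0)

```text
t: 25.9
tcp_pos: [0.5042, -0.0555, 0.1676]
ee_rot: [0.119, 2.702, -0.033]
contact_force: [0.8, 1.5, -0.1]
grip_width: 0.0096
```

```bash
python3 tgt.py 3 .78 -.005; python3 tq.py
```

```text
t 25.9 tcp [ 0.5042 -0.0555  0.1676] j [ 0.48  0.15 -0.48  2.29  0.35  0.3   1.19] F [ 0.8  1.5 -0.1] T [0.52 0.16 0.35] w 0.0096
rot [-0.002  0.001  0.001] then shift(new axes) [-0.0001 -0.0004  0.0016] shift(cur axes) [-0.0001 -0.0004  0.0016]
moment about tool z at TCP (F/T as given): 0.1 Fn -0.3
```

Emit:
drive_tool([
  [0,0,0.0008,0,0,0.1],
  [0,0,0.0006,0,0,0.1],
  [0,0,0.0004,0,0,0.1],
  [0,0,0.0004,0,0,0.1],
  [0,0,0.0004,0,0,0.1],
  [0,0,0.0004,0,0,0.1],
  [0,0,0.0004,0,0,0.1],
  [0,0,0.0003,0,0,0.07],
  [0,0,0,0,0,0.03],
  [0,0,0,0,0,0.03],
  [0,0,0,0,0,0],
  [0,0,0,0,0,0],
])

```text
t: 27.1
tcp_pos: [0.506, -0.055, 0.1646]
ee_rot: [1.205, 2.443, 0.213]
contact_force: [-2.8, 6.0, 5.5]
grip_width: 0.0095
```

```bash
python3 tgt.py 3 1.57 -.005; python3 tq.py
```

```text
t 27.1 tcp [ 0.506  -0.055   0.1646] j [ 0.31  0.14 -0.3   2.3   0.27  0.28  0.42] F [-2.8  6.   5.5] T [0.93 0.47 0.79] w 0.0095
rot [-0.     0.002 -0.037] then shift(new axes) [-0.0006 -0.0009  0.0014] shift(cur axes) [-0.0006 -0.0009  0.0014]
moment about tool z at TCP (F/T as given): 0.34 Fn 6.4
```

Emit:
drive_tool([
  [0,0,0,0,0,0.03],
  [0,0,0,0,0,0],
  [0,0,0,0,0,0],
])

```text
t: 27.4
tcp_pos: [0.506, -0.055, 0.1646]
ee_rot: [1.241, 2.426, 0.222]
contact_force: [-1.7, 5.5, 5.4]
grip_width: 0.0099
```

```bash
python3 tq.py; python3 tgt.py 3 1.57 -.005
```

```text
moment about tool z at TCP (F/T as given): 0.552 Fn 5.8
t 27.4 tcp [ 0.506  -0.055   0.1646] j [ 0.3   0.14 -0.29  2.3   0.27  0.28  0.4 ] F [-1.7  5.5  5.4] T [0.87 0.42 0.99] w 0.0099
rot [-0.     0.003 -0.067] then shift(new axes) [-0.0006 -0.001   0.0015] shift(cur axes) [-0.0006 -0.0009  0.0015]
```

Stop reached. Release, back off, and check everything; compute the button.

Emit:
drive_tool([
  [0,0,0,0,0,0],
  [0,0,0,0,0,0],
  [0,0,0,0,0,0],
  [0,0,-0.02,0,0,0],
  [0,0,-0.03,0,0,0],
  [0,0,-0.04,0,0,0],
  [0,0,-0.04,0,0,0],
  [0,0,0,0,0,0],
], hand=0.04)

```text
t: 28.2
tcp_pos: [0.4521, -0.0514, 0.287]
ee_rot: [1.243, 2.416, 0.222]
contact_force: [-0.4, -0.2, -0.1]
grip_width: 0.0399
```

```bash
python3 look.py b2; python3 - <<'E'
from h import *
a=d["top"]["image"][125:240,110:180,::-1];cv2.imwrite("pics/btn_t.png",cv2.resize(a,None,fx=5,fy=5,interpolation=cv2.INTER_CUBIC))
a=d["side"]["image"][275:345,230:310,::-1];cv2.imwrite("pics/btn_s.png",cv2.resize(a,None,fx=7,fy=7,interpolation=cv2.INTER_CUBIC))
E
```

```text
(no output)
```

View pics/b2.png

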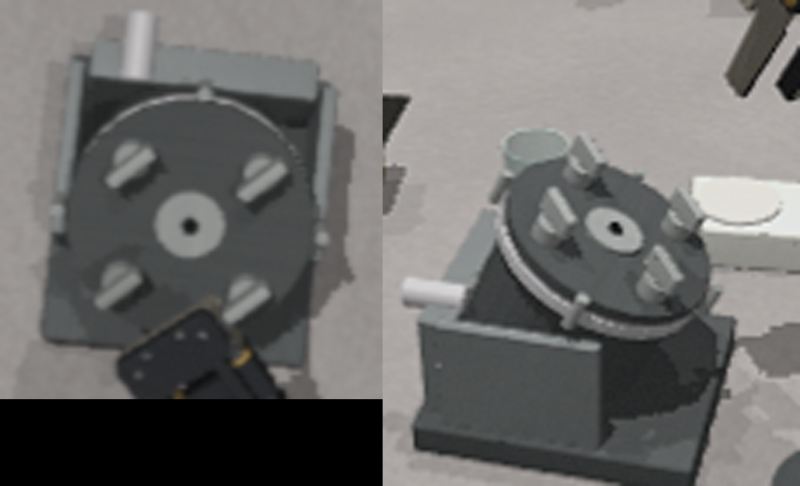

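View pics/btn_t.png

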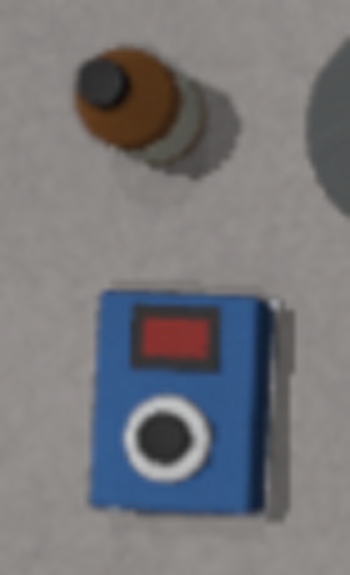

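View pics/btn_s.png

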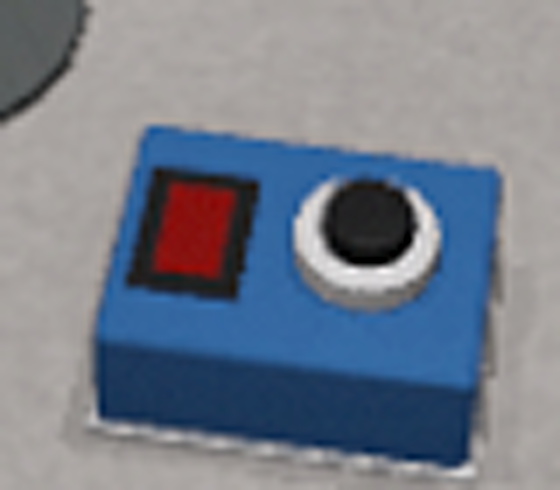

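```bash
python3 - <<'E'
from tgt import *
P=onplane("top",(142.4,212.2),.072);Q=onplane("side",(282.2,305.3),.072);print(P,Q)
b=onplane("top",(110+125/5,125+95/5),.09);print("bottle approx",b)
t=(P+Q)/2;print(t)
# tool down, yaw options: jaw axis y along world
for nm,ang in(("jaws along y",0),("jaws along x",90)):
    print(nm)
    Rt=(R.from_euler('z',ang,degrees=True)*R.from_euler('x',180,degrees=True)).as_matrix()
    go(t+[0,0,.10],Rt)
E
```

```text
[0.44648297 0.33066908 0.072     ] [0.44811746 0.3358071  0.072     ]
bottle approx [0.62712933 0.35205889 0.09      ]
[0.44730022 0.33323809 0.072     ]
jaws along y
t 28.3 tcp [ 0.451  -0.0512  0.2825] j [ 0.41 -0.17 -0.34  2.26 -0.07  0.6   0.72] F [ 0.  -0.3 -0.6] T [0.01 0.31 0.02] w 0.0401
rot [ 0.165  0.424 -0.934] then shift(new axes) [0.0037 0.3845 0.1105] shift(cur axes) [0.3433 0.1885 0.0816]
jaws along x
t 28.3 tcp [ 0.451  -0.0512  0.2825] j [ 0.41 -0.17 -0.34  2.26 -0.07  0.6   0.72] F [ 0.  -0.3 -0.6] T [0.01 0.31 0.02] w 0.0401
rot [0.408 0.179 0.611] then shift(new axes) [ 0.3845 -0.0037  0.1105] shift(cur axes) [0.3433 0.1885 0.0816]
```

Emit:
drive_tool([
  [0,0,0,0.0206,0.053,-0.1168],
  [0,0,0,0.0206,0.053,-0.1168],
  [0,0,0,0.0206,0.053,-0.1168],
  [0,0,0,0.0206,0.053,-0.1168],
  [0,0,0,0.0206,0.053,-0.1168],
  [0,0,0,0.0206,0.053,-0.1168],
  [0,0,0,0.0206,0.053,-0.1168],
  [0,0,0,0.0206,0.053,-0.1168],
  [0,0.032,0,0,0,0],
  [0,0.032,0,0,0,0],
  [0,0.032,0,0,0,0],
  [0,0.032,0,0,0,0],
  [0,0.032,0,0,0,0],
  [0,0.032,0,0,0,0],
  [0,0.032,0,0,0,0],
  [0,0.032,0,0,0,0],
  [0,0.032,0,0,0,0],
  [0,0.032,0,0,0,0],
  [0,0.032,0,0,0,0],
  [0,0.032,0,0,0,0],
], hand=0)

```text
t: 30.3
tcp_pos: [0.4501, 0.3342, 0.2794]
ee_rot: [0.001, -3.136, 0.001]
contact_force: [0.5, -0.6, 0.4]
grip_width: 0.0004
```

```bash
cat > btn.py <<'E'
from tgt import *
t=np.array([.4472,.3325,.072])
go(t+[0,0,.03],R.from_euler('x',180,degrees=True).as_matrix())
E
python3 btn.py
```

```text
t 30.3 tcp [0.4501 0.3342 0.2794] j [-0.25  0.32 -0.55  1.72  0.17  1.16  0.72] F [ 0.5 -0.6  0.4] T [ 0.03 -0.16 -0.02] w 0.0004
rot [-0.001 -0.005  0.001] then shift(new axes) [ 0.0029 -0.0017  0.1774] shift(cur axes) [ 0.002  -0.0016  0.1774]
```

Emit:
drive_tool([
  [0.002,-0.001,0.04,0,-0.005,0],
  [0,0,0.04,0,0,0],
  [0,0,0.04,0,0,0],
  [0,0,0.04,0,0,0],
  [0,0,0.017,0,0,0],
  [0,0,0,0,0,0],
])

```text
t: 30.9
tcp_pos: [0.4461, 0.3306, 0.0999]
ee_rot: [0.002, -3.137, 0.006]
contact_force: [-0.0, -0.5, 0.1]
grip_width: 0.0004
```

```bash
python3 btn.py; python3 - <<'E'
from bench import viewer
import cv2
a=viewer.read_camera("side")["image"][200:345,200:330,::-1];cv2.imwrite("pics/b3s.png",cv2.resize(a,None,fx=4,fy=4,interpolation=cv2.INTER_CUBIC))
E
```

```text
t 30.9 tcp [0.4461 0.3306 0.0999] j [-0.32  0.52 -0.48  1.9   0.32  0.81  0.6 ] F [-0.  -0.5  0.1] T [ 0.09 -0.13 -0.01] w 0.0004
rot [-0.004 -0.005  0.001] then shift(new axes) [-0.0011  0.0019 -0.0021] shift(cur axes) [-0.0011  0.0019 -0.0021]
```

View pics/b3s.png

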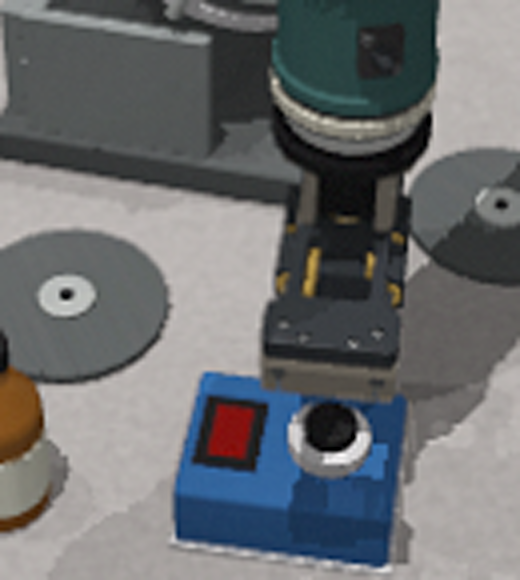

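Emit:
drive_tool([
  [-0.001,0.0015,0.01,0,0,0],
  [0,0,0.01,0,0,0],
  [0,0,0.005,0,0,0],
  [0,0,0.002,0,0,0],
  [0,0,0.002,0,0,0],
  [0,0,0,0,0,0],
])

```text
t: 31.55
tcp_pos: [0.45, 0.3341, 0.0763]
ee_rot: [-0.002, 3.138, 0.002]
contact_force: [-0.2, 0.2, -0.6]
grip_width: 0.0007
```

Emit:
drive_tool([
  [0,0,0.002,0,0,0],
  [0,0,0.002,0,0,0],
  [0,0,0.001,0,0,0],
  [0,0,0,0,0,0],
  [0,0,0,0,0,0],
])

```text
t: 32.05
tcp_pos: [0.4501, 0.3342, 0.0714]
ee_rot: [-0.002, 3.138, 0.002]
contact_force: [0.3, -0.4, 1.7]
grip_width: 0.0003
```

Emit:
drive_tool([
  [0,0,0.002,0,0,0],
  [0,0,0.002,0,0,0],
  [0,0,0.001,0,0,0],
  [0,0,0,0,0,0],
  [0,0,0,0,0,0],
])

```text
t: 32.55
tcp_pos: [0.4501, 0.3342, 0.0665]
ee_rot: [-0.002, 3.138, 0.002]
contact_force: [-1.4, -0.7, 4.4]
grip_width: 0.0002
```

Emit:
drive_tool([
  [0,0,0.0015,0,0,0],
  [0,0,0.001,0,0,0],
  [0,0,0,0,0,0],
  [0,0,0,0,0,0],
])

```text
t: 32.95
tcp_pos: [0.4502, 0.3343, 0.0661]
ee_rot: [-0.002, 3.137, 0.0]
contact_force: [-4.0, -4.6, 23.4]
grip_width: 0.0004
```

Emit:
drive_tool([
  [0,0,-0.005,0,0,0],
  [0,0,-0.01,0,0,0],
  [0,0,-0.03,0,0,0],
  [0,0,-0.04,0,0,0],
  [0,0,-0.04,0,0,0],
  [0,-0.04,-0.02,0,0,0],
  [-0.03,-0.03,0,0,0,0],
  [-0.03,-0.03,0,0,0,0],
  [-0.03,-0.03,0,0,0,0],
  [0,0,0,0,0,0],
  [0,0,0,0,0,0],
  [0,0,0,0,0,0],
])

```text
t: 34.15
tcp_pos: [0.5384, 0.2053, 0.2087]
ee_rot: [-0.005, 3.139, 0.002]
contact_force: [-0.2, 0.4, 0.6]
grip_width: 0.0005
```

```bash
python3 - <<'E'
from bench import viewer,bot
import cv2
for n in("side","top"):
    c=viewer.read_camera(n);cv2.imwrite(f"pics/{n}_end.png",c["image"][:,:,::-1])
    if n=="side": cv2.imwrite("pics/end_z.png",cv2.resize(c["image"][140:250,190:310,::-1],None,fx=5,fy=5,interpolation=cv2.INTER_CUBIC))
print(bot.get_state()["contact_force"],bot.get_state()["t"])
E
```

```text
[-0.49983776 -0.54232687  0.14368462] 34.25
```

View pics/side_end.png

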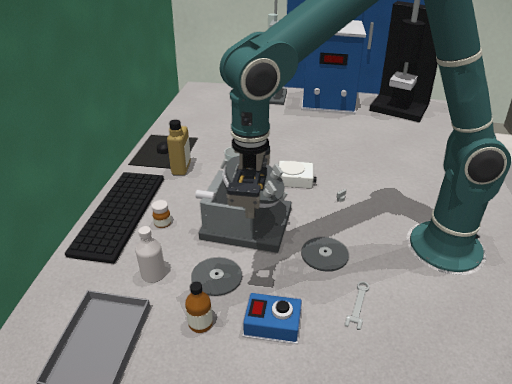

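View pics/top_end.png

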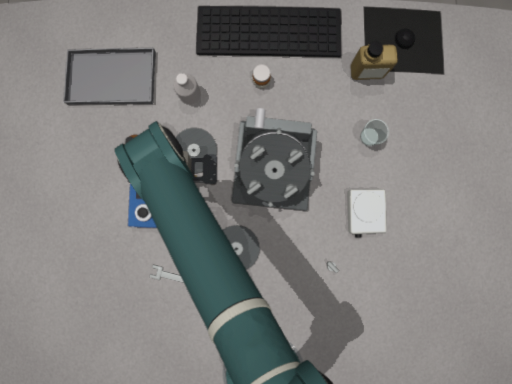

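View pics/end_z.png

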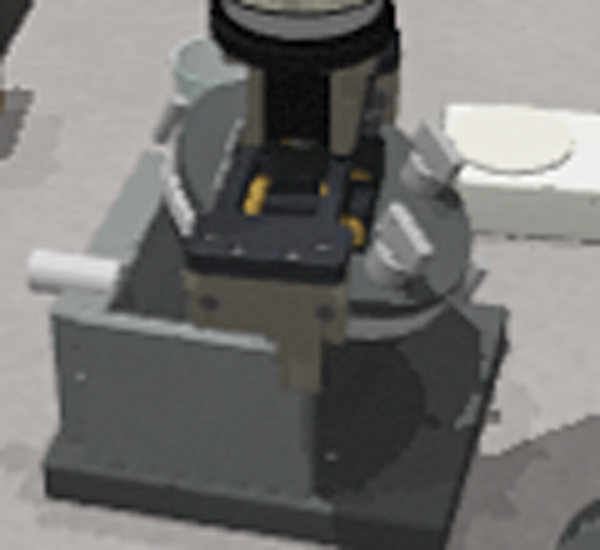

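```bash
python3 -c "
from bench import job
print(job.sign_off())"
```

```text
the job is handed in; nothing more can be done
None
```

I turned the loose pair (nut2, then nut4) about half-way. Then I tightened all four fully, crosswise: nut4 and nut2, then nut1 and nut3. After that I pressed the start button and let go, and handed the job in at about 34 s.

- **Nuts:** at each nut the twisting moment rose to about 0.52–0.55 N m, up from about 0.1, which I read as the hard stop. Nut3 showed only 0.34 N m on the first try, so I turned it a little further and it reached 0.55. The last top picture shows all four wings parallel, 45° clockwise of the cell's x axis.
- **Button:** it followed the tool down about 6 mm, then the force rose from about 4 N to 23 N, so it was fully pressed. I then raised the tool clear.
- **Bystanders:** the beaker and the brown bottle are still standing. At the end the robot touched nothing; the force reading was under 1 N.
- **Weaker checks:** I judged the cover's flatness only by eye, and in the last close-up the gripper hid part of it. The two camera views of the button differed by about 5 mm, so I aimed between them.

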